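Fit the second spit rest on the charcoal grill

TASK

Take the forked spit rest off the leaning wooden stand and slide its sleeve over the bare post of the grill, fully home on the post's collar, with its fork turned in line with the fork already on the other post so that a spit could lie in both. Keep hold of it until it is down (do not drop it), then let go; leave the cross-headed part on its peg and everything else where it is.

Things in the scene. Friction and masses are not known exactly. Their poses are not given: they have to be found in the camera images.
- rest: Loose forked spit rest, dark steel, 0.2-0.4 kg; origin: centre of its lower rim. Up its z: round sleeve 34 mm dia, 55 high, 24 mm bore open below, 50 deep; flat plate 26 wide (x), 12 thick (y), to z 91; two V prongs, 12 thick, 61 across (x), top z 117. A spit lies along y; half-turn symmetric. Starts on a stand peg, rim on the board, leaning about 0.55 rad, top to the stand's -x, y level.
- rest_grip (a point): Place to grip on the rest: in the middle of the flat plate, on the rest's axis, 76 mm above its lower rim; pinch the 12 mm thickness (along the rest's y). Axes are the rest's.
- post_bare: Bare steel post at one end of the grill, fixed, upright. Origin at its foot on the table; shaft 20 mm diameter, tip 165 mm up, the top 8 mm tapering to 12 mm diameter. A collar of 40 mm diameter has its upper face 120 mm up. Its y is the line between the posts, along which a spit lies.
- post_bare_seat (a point): Centre of the upper face of the bare post's collar, where the sleeve's lower rim sits when home. Post's axes.
- post_bare_tip (a point): Centre of the bare post's tip, 45 mm above the collar's upper face.
- post_fitted: The same post at the other end of the grill, 340 mm away, with an identical forked rest fixed on it; the fork's top is 237 mm above the table, its V open along this body's y. Origin at the foot on the table, z up.
- grill: Steel charcoal grill on the table, fixed, 220 mm (x) by 290 mm (y), rim 130 mm high, full of coal, a wooden handle on its -x side (out to 150 mm from the centre). Origin under its centre on the table. A post stands 170 mm to each side along y.
- stand: Wooden parts stand, fixed, base 120 by 200 mm, origin under its centre on the table. Its board slopes 0.5 rad, low edge to -x, face 50 mm up at the middle. Two pegs square to the board at y = -55 and +55 mm, 21 mm diameter, 34 mm long, so they lean 0.5 rad with tops to -x, which faces away from the robot.
- crosshead: Loose steel part on the stand's other peg: same sleeve and plate as the rest, but a straight crossbar 64 mm long (x) at the top (105 mm high) instead of a fork. Origin at the sleeve's lower rim. To be left alone.
- mug: Loose white mug, 85 mm high, 76 mm diameter, standing. To be left alone.
- scraper: Loose grill scraper (spatula) lying flat. To be left alone.
Mind the look-alikes: they are no part of the job. Leave any green or pink look-alike of the rest alone. Leave any pink look-alike of the post_bare alone.

How it is judged:
By the outcome, as a careful person would: the job done as asked, in the order asked, and still so for the second after the job is handed in, with the robot touching nothing.
It also fails if it takes over 51 s, if anything falls off the work surface, if the arm or the gripper's body presses on something with over 40 N, if the wrist force passes 120 N, or if a joint passes its speed limit or range.

ROBOT

A 7-joint arm with a two-finger parallel gripper is mounted at the origin on the work surface. World frame = base frame: x ahead of the robot, y to its left, z up, the work surface at z = 0. Lengths are in m, angles in rad, forces in N, time in s.
With the tool pointing down it reaches from about 0.4 to 0.875 m from the base axis. Payload 4.4 kg.
Tool frame: the origin (TCP) lies midway between the tips of the shut fingers; the grasp point (between the pads) lies robot.grip_depth behind it (robot.grip_depth is the distance from the TCP to the grasp point, in m); x points along the fingers, y is the direction in which the jaws open and shut, and the axes are right-handed (so a half turn about x gives the same grasp; the last joint's range is limited). The gripper opens to 85 mm and grips with 20 to 120 N. Pads are 22 mm wide; open, the fingers measure 114 mm over their backs; the gripper's body (76 mm by 85 mm) begins 54 mm behind the grasp point. The pads swing forward as they close: fully open they stand 13 mm farther back than shut.
Start: joints at [-1.325, 0.628, 0.038, 1.517, -0.027, 0.996, -0.02], TCP at [0.199, 0.619, 0.231] pointing down, gripper open.
Joint ranges: [-3.06, 3.06], [-0.37, 2.12], [-1.25, 1.32], [0.18, 2.47], [-1.1, 4.24], [0.23, 1.98], [-2.94, 2.94]. Speed limits (rad/s): [2.57, 2.57, 3.14, 3.14, 3.14, 3.14, 3.14].

INTERFACE

Orientations are given as a 3x3 rotation matrix whose columns are the frame's x, y, z axes.
In Python, from station import robot gives the robot as it stands.
- The arm moves only by the tool carry_out, never from a script. Its argument "series" is a list of rows, each a list of 6 numbers: the shift along the world's x, y, z in mm, then the turn, a rotation vector about the world's x, y, z in degrees. In form: [[tx, ty, tz, rx, ry, rz], ...]. A call has 1 to 8 rows; each row is the pose to reach, as a shift and turn from the pose commanded when the call began; what a row does not reach only later rows make up. A row lasts 1/8 s, in which the tool goes at most 62.5 mm and 10.7 degrees, less where a joint would pass 70% of its speed; a pose out of reach is approached as far as the arm can. A call with a gripper value outside its range is refused whole. "hand" is the gripper command: -1 is fully open, 1 is shut, values between are in proportion, set as the call begins (left out, the last holds). The fingers move at their own pace and stop on an object; "squeeze" is the grip in N (left out, the last holds). Time passes only in rows, so rows that repeat a pose let the fingers close. It gives the time, the measured TCP pose, the force and the opening at its end, in the units of the state.
- robot.read_state(): the state, without advancing time (a new reading comes with each control period).
- robot.grab_frame(name): name is "scene" or "top" or "wrist"; returns (picture, depth): 384x512x3 uint8, blue, green, red; 384x512 float32, m along the optical axis (not along the pixel's ray), 0 where there is no reading.
- robot.calibration(name): a dict with "fx", "fy", "cx", "cy" (pixels), "rvec" (rotation vector, rad) and "tvec" (3), from world to camera coordinates, as OpenCV has them; the wrist camera has in their place "mount" (4x4, takes a point from camera to tool coordinates, whose origin is the TCP and whose axes are the tool frame's). Camera axes: x right, y down, z forward; pixel columns grow to the right and rows downward; lengths in m; the calibration is good to about 2 mm. A picture is of the moment at which its call begins: read the wrist's pose just before it. calibration takes no time and is no camera call.
- robot.sign_off(): hands the job in, once; it reports no verdict.
The state is a dict: "time_s": time; "q": joint angles; "joint_vel": joint speeds; "tau": joint torques, N m; "position": TCP position; "tcp_rot": TCP orientation; "force": force on the tool from outside, world axes, zero at the start; "wrist_torque": the same for the moment, N m; "gripper_width": finger opening in m.
Only numpy, scipy, OpenCV 4.12 (cv2) and the standard library are available. Lean on these libraries where they do the work, as an engineer would, in place of code of your own. Each camera call takes 0.05 s, during which the arm holds its last target.

## Working session

There is one attempt and no reset: what is moved stays moved. The work goes in short steps, Python scripts to look and compute and a tool call to move; the robot and the scene stay as the last step left them, time stands still between calls to the robot, and variables do not carry over. Pictures are saved under pics/ and viewed, and the job is handed in when it is done.

Besides the shell and the picture viewer there is one more tool, called as name([rows], argument=value, ...), one row to a line, values as JSON. carry_out: Moves the arm, as the interface text tells. Its arguments: {"type":"object","properties":{"series":{"type":"array"},"hand":{"type":"number"},"squeeze":{"type":"number"}},"required":["series"]}

```bash
ls; mkdir -p pics; cat > h.py <<'E'
import numpy as np, cv2
from station import robot
def cam(name):
    c=robot.calibration(name); K=np.array([[c['fx'],0,c['cx']],[0,c['fy'],c['cy']],[0,0,1]])
    if 'mount' in c:
        s=robot.read_state(); T=np.eye(4);T[:3,:3]=s['tcp_rot'];T[:3,3]=s['position']
        return K,T@np.array(c['mount'])
    R=cv2.Rodrigues(np.array(c['rvec'],float))[0]; t=np.array(c['tvec'],float).ravel()
    T=np.eye(4);T[:3,:3]=R.T;T[:3,3]=-R.T@t
    return K,T
def grab(name,tag):
    K,T=cam(name); im,d=robot.grab_frame(name)
    cv2.imwrite(f'pics/{tag}.png',im); np.savez(f'{tag}.npz',im=im,d=d,K=K,T=T)
    return im,d,K,T
def load(tag):
    z=np.load(f'{tag}.npz'); return z['im'],z['d'],z['K'],z['T']
def cloud(d,K,T):
    v,u=np.mgrid[:d.shape[0],:d.shape[1]]
    P=np.stack([(u-K[0,2])/K[0,0]*d,(v-K[1,2])/K[1,1]*d,d],-1)
    return P@T[:3,:3].T+T[:3,3]
def proj(P,K,T):
    p=(np.atleast_2d(P)-T[:3,3])@T[:3,:3]; return (p[:,:2]/p[:,2:])*[K[0,0],K[1,1]]+[K[0,2],K[1,2]]
def crop(tag,out,u0,v0,u1,v1,s):
    im=load(tag)[0][v0:v1,u0:u1]; cv2.imwrite(f'pics/{out}.png',cv2.resize(im,None,fx=s,fy=s,interpolation=cv2.INTER_CUBIC))
E
python3 - <<'E'
from h import *
for n in('scene','top'):
    im,d,K,T=grab(n,n+'0'); print(n,K[0,0],T.round(3).tolist())
s=robot.read_state(); print(s, robot.grip_depth)
a=np.hstack([cv2.imread('pics/scene0.png'),cv2.imread('pics/top0.png')])
E
```

```text
pics
scene 416.88327116057985 [[-0.856, 0.334, -0.394, 1.149], [0.516, 0.527, -0.675, 1.025], [-0.018, -0.781, -0.624, 0.99], [0.0, 0.0, 0.0, 1.0]]
top 442.6771511942039 [[-0.007, -0.992, 0.128, 0.443], [-1.0, 0.005, -0.01, 0.096], [0.009, -0.128, -0.992, 1.433], [0.0, 0.0, 0.0, 1.0]]
{'time_s': 0.1, 'q': array([-1.32482363,  0.62922864,  0.03842795,  1.5182487 , -0.0269977 ,
        0.99629597, -0.02004562]), 'joint_vel': array([ 0.00032397, -0.00078118,  0.00064952, -0.00117746, -0.00105411,
        0.00101482,  0.00036377]), 'tau': array([ 3.72997398e-03, -5.64534152e+01,  1.23113751e+00, -1.93973351e+01,
        1.14017291e-02,  5.45488321e-03, -2.08079331e-05]), 'position': array([0.1991792 , 0.61815725, 0.23050311]), 'tcp_rot': array([[-5.03589951e-04,  3.06774816e-01,  9.51781991e-01],
       [-1.58529201e-03,  9.51780671e-01, -3.06775229e-01],
       [-9.99998617e-01, -1.66334131e-03,  7.02048302e-06]]), 'force': array([-0.38288498,  0.15503286,  1.03217635]), 'wrist_torque': array([-0.04447636,  0.00515202,  0.00386238]), 'gripper_width': 0.08522072513724625} 0.0187
```

View pics/scene0.png

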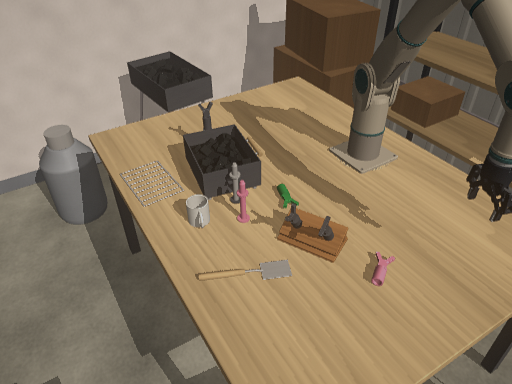

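View pics/top0.png

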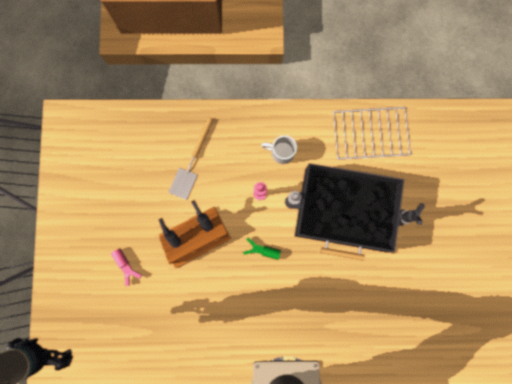

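Top view shows the grill at about (350,208), the bare grey post (293,200) on its left, the pink decoy post (261,190) and the stand (195,237). The two dark parts sit on the stand at (170,232) and (203,215).

```bash
python3 - <<'E'
from h import *
crop('scene0','sc1',265,190,365,265,8)
crop('scene0','sc2',180,90,280,230,4)
crop('top0','tc1',140,180,240,270,7)
im,d,K,T=load('top0'); P=cloud(d,K,T)
for n,(u,v) in dict(post=(293,200),pf=(413,213),grill=(350,208),stand=(195,237),p1=(165,223),p2=(197,208)).items(): print(n,P[v,u].round(3))
E
```

```text
post [ 0.589 -0.018  0.129]
pf [ 0.543 -0.352  0.189]
grill [ 0.569 -0.199  0.073]
stand [0.484 0.281 0.054]
p1 [0.531 0.385 0.003]
p2 [0.567 0.267 0.125]
```

View pics/sc1.png

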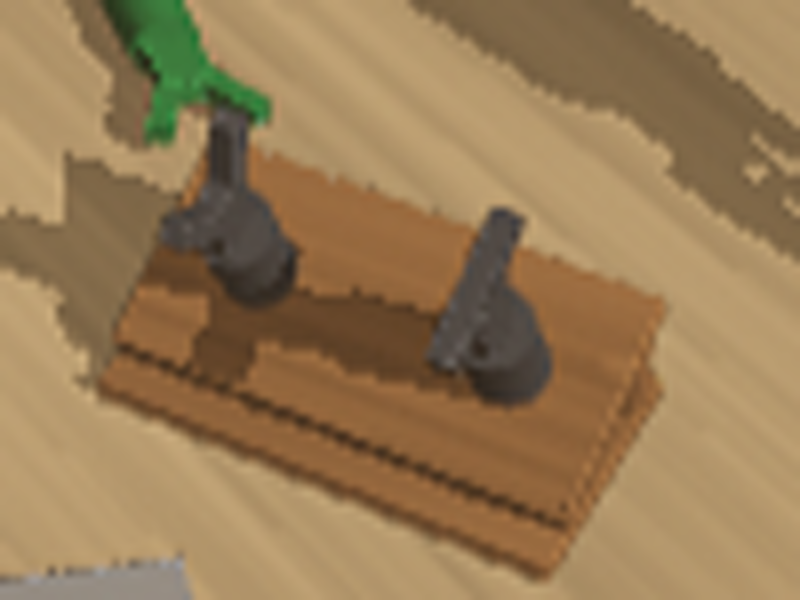

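View pics/tc1.png

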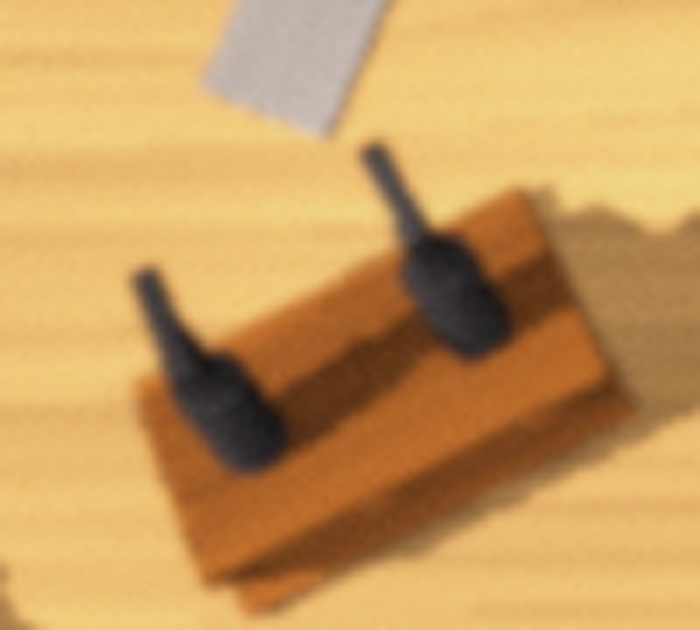

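View pics/sc2.png

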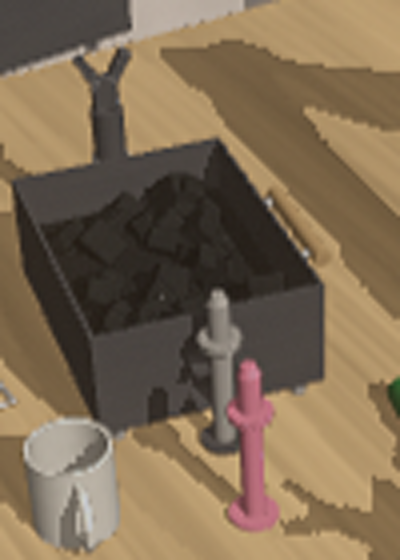

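The rest (fork) is the stand part nearer the grill, at scene (292,217) and top (203,215). The crosshead is at scene (325,230). Next I'll get a first pose from the clouds.

```bash
python3 - <<'E'
from h import *
print(np.array(robot.calibration('wrist')['mount']).round(3).tolist(), robot.calibration('wrist')['fx'])
for tag in('top0','scene0'):
    im,d,K,T=load(tag); P=cloud(d,K,T); g=im.max(2)
    # stand board: brown region
    lo=[.4,.15,.02];hi=[.68,.42,.25]
    m=((P>lo)&(P<hi)).all(2)
    brown=m&(im[...,2].astype(int)-im[...,0]>40)
    dark=m&(g<85)&(np.ptp(im,axis=2)<25)
    Q=P[brown&(P[...,2]>.03)]; c=Q.mean(0); n=np.linalg.svd(Q-c)[2][2]; n*=np.sign(n[2])
    for _ in range(5):
        k=abs((Q-c)@n)<.004; c=Q[k].mean(0); n=np.linalg.svd(Q[k]-c)[2][2]; n*=np.sign(n[2])
    print(tag,len(Q),k.sum(),'c',c.round(3),'n',n.round(3),'tilt',np.arccos(n[2]),'yaw of n',np.degrees(np.arctan2(n[1],n[0])))
    D=P[dark]; print(len(D))
    nd,lab,st,ce=cv2.connectedComponentsWithStats(dark.astype(np.uint8))
    for i in range(1,nd):
        if st[i,4]>25:
            q=P[lab==i]; print(st[i],ce[i].round(1),q.mean(0).round(3),q.min(0).round(3),q.max(0).round(3))
# posts
im,d,K,T=load('top0'); P=cloud(d,K,T)
m=((P>[.5,-.45,.03])&(P<[.66,.02,.3])).all(2)
# grill rim
r=m&(abs(P[...,2]-.13)<.008); Q=P[r][:,:2].astype(np.float32); rect=cv2.minAreaRect(Q); print(rect)
print(cv2.boxPoints(rect).round(3).tolist())
for tag in('top0','scene0'):
    im,d,K,T=load(tag); P=cloud(d,K,T)
    for nm,lo,hi in(('bare',[.54,-.06,.135],[.65,.035,.2]),('coll',[.54,-.06,.113],[.65,.03,.127]),('fit',[.45,-.42,.15],[.6,-.31,.3])):
        k=((P>lo)&(P<hi)).all(2); q=P[k]; print(tag,nm,len(q)); 
        if len(q): print(q.mean(0).round(4),q.min(0).round(3),q.max(0).round(3))
E
```

```text
[[0.0, -0.288, 0.958, -0.143], [1.0, -0.0, -0.0, -0.0], [0.001, 0.958, 0.288, -0.073], [0.0, 0.0, 0.0, 1.0]] 309.9766042913685
top0 1528 706 c [0.471 0.281 0.061] n [0.324 0.161 0.932] tilt 0.3703315923443768 yaw of n 26.42710549306438
344
[198 210  14  21 156] [204.2 221.3] [0.529 0.248 0.096] [0.505 0.23  0.057] [0.558 0.267 0.16 ]
[161 220  20  27 187] [170.9 236.4] [0.484 0.346 0.104] [0.456 0.326 0.057] [0.532 0.372 0.156]
scene0 1209 1026 c [0.487 0.298 0.05 ] n [0.418 0.212 0.884] tilt 0.487422571429414 yaw of n 26.9128938312125
346
[286 204  16  24 178] [294.1 217.7] [0.551 0.265 0.107] [0.512 0.25  0.046] [0.593 0.284 0.16 ]
[319 216  15  24 168] [326.5 230.2] [0.503 0.363 0.109] [0.463 0.351 0.05 ] [0.543 0.38  0.155]
((0.5794837474822998, -0.1827162355184555), (0.15897773206233978, 0.3459867537021637), 0.4324820339679718)
[[0.49900001287460327, -0.009999999776482582], [0.5009999871253967, -0.35600000619888306], [0.6600000262260437, -0.35499998927116394], [0.6579999923706055, -0.008999999612569809]]
top0 bare 43
[ 0.5972 -0.0211  0.1589] [ 0.588 -0.031  0.135] [ 0.606 -0.012  0.168]
top0 coll 116
[ 0.5976 -0.0272  0.1196] [ 0.547 -0.058  0.113] [ 0.647 -0.004  0.127]
top0 fit 230
[ 0.5383 -0.3515  0.2002] [ 0.51  -0.366  0.15 ] [ 0.568 -0.339  0.241]
scene0 bare 43
[ 0.6054 -0.0168  0.1519] [ 0.595 -0.028  0.135] [ 0.613 -0.009  0.166]
scene0 coll 134
[ 0.6003 -0.0356  0.1193] [ 0.54  -0.06   0.113] [0.65  0.001 0.127]
scene0 fit 164
[ 0.5442 -0.3516  0.1929] [ 0.515 -0.366  0.15 ] [ 0.57  -0.336  0.234]
```

```bash
cat >> h.py <<'E'
from scipy.spatial.transform import Rotation as Ro
def goto_vec(Rd,pd,R0=None,p0=None):
    s=robot.read_state(); R0=s['tcp_rot'] if R0 is None else R0; p0=s['position'] if p0 is None else p0
    rv=np.degrees(Ro.from_matrix(Rd@R0.T).as_rotvec()); t=1000*(np.array(pd)-p0)
    print('shift mm',t.round(1),'rotvec deg',rv.round(2)); return t,rv
def tool(zax,y):
    x=-np.array(zax)/np.linalg.norm(zax); y=np.array(y); y=y-x*(x@y); y/=np.linalg.norm(y)
    return np.c_[x,y,np.cross(x,y)]
E
python3 - <<'E'
from h import *
a=np.radians(26.9);th=.55
z=np.array([np.sin(th)*np.cos(a),np.sin(th)*np.sin(a),np.cos(th)]); y=[-np.sin(a),np.cos(a),0]
goto_vec(tool(z,y),np.array([.548,.260,.1165])+.111*z)
goto_vec(tool([0,0,1],y),np.array([.548,.260,.1165])+.111*z)
E
```

```text
shift mm [ 400.6 -331.9  -19.4] rotvec deg [-2.45 32.22 43.58]
shift mm [ 400.6 -331.9  -19.4] rotvec deg [1.000e-01 1.000e-02 4.476e+01]
```

carry_out([
  [45, -37, 30, 0, 0, 5],
  [95, -78, 50, 0, 2, 11],
  [145, -120, 60, 0, 5, 17],
  [195, -162, 60, -1, 9, 23],
  [245, -203, 60, -1, 14, 28],
  [295, -245, 50, -2, 20, 34],
  [345, -286, 40, -2, 26, 39],
  [390, -323, 30, -2, 32, 44],
], hand=-1)

```text
time_s: 1.1
position: [0.5762, 0.306, 0.2644]
tcp_rot: [[-0.468, -0.457, 0.756], [-0.229, 0.889, 0.396], [-0.854, 0.012, -0.521]]
force: [1.9, 1.3, 0.7]
gripper_width: 0.0854
```

carry_out([
  [10, -9, -10, 0, 0, 0],
  [10, -9, -10, 0, 0, 0],
  [10, -9, -10, 0, 0, 0],
])

```text
time_s: 1.48
position: [0.5833, 0.3007, 0.2562]
tcp_rot: [[-0.465, -0.458, 0.758], [-0.228, 0.889, 0.397], [-0.856, 0.012, -0.517]]
force: [-0.2, 0.0, 1.1]
gripper_width: 0.0851
```

```bash
python3 - <<'E'
from h import *
grab('wrist','w1'); s=robot.read_state(); print(s['position'],s['q'].round(2),s['force'])
crop('w1','w1x',0,0,512,384,1.5)
E
```

```text
[0.58333475 0.30093896 0.25672735] [-0.46  0.98 -0.14  0.82  0.06  1.88  1.48] [-0.41977217  0.09040441  0.26986243]
```

View pics/w1x.png

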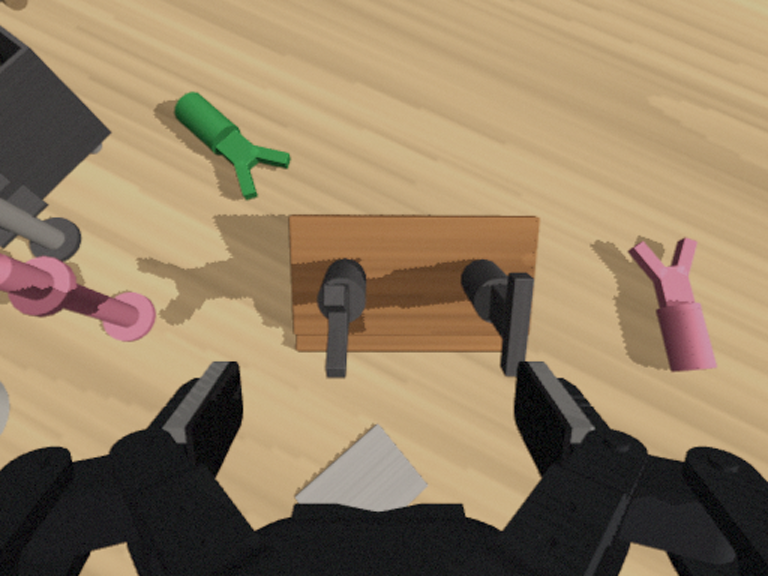

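The wrist view (×1.5) shows the rest fork end at about (338,295–375) and its sleeve at (345,280). The crosshead is on the right (490–520). I'll fit the rest model to the depth.

```bash
cat > fit.py <<'E'
from h import *
from scipy.optimize import least_squares
def box(p,c,h):
    q=abs(p-c)-h; return np.linalg.norm(np.maximum(q,0),axis=1)+np.minimum(q.max(1),0)
def sdf(p):
    r=np.hypot(p[:,0],p[:,1]); q=np.c_[r-.017,abs(p[:,2]-.0275)-.0275]
    d=[np.linalg.norm(np.maximum(q,0),axis=1)+np.minimum(q.max(1),0)]
    d.append(box(p,np.array([0,0,.073]),np.array([.013,.006,.018])))
    for s in(1,-1):
        a=np.array([s*.007,0,.086]);b=np.array([s*.026,0,.113]);ax=(b-a)/np.linalg.norm(b-a)
        zx=ax;yx=np.array([0,1,0]);xx=np.cross(yx,zx)
        L=np.linalg.norm(b-a); d.append(box((p-(a+b)/2)@np.c_[xx,yx,zx],np.zeros(3),np.array([.0055,.006,L/2])))
    return np.min(d,0)
def Rrest(yaw,lean,roll=0):
    z=Ro.from_euler('ZY',[yaw,lean]).as_matrix()   # x leaning: z->+x' 
    return z@Ro.from_euler('xz',[0,roll]).as_matrix()
def fit(Q,x0,lock=False):
    f=lambda v: sdf((Q-v[:3])@Ro.from_euler('ZYX',[v[3],v[4],v[5]]).as_matrix())
    r=least_squares(f,x0,loss='soft_l1',f_scale=.002,x_scale=[.01,.01,.01,.1,.1,.1])
    return r.x,np.median(abs(f(r.x))),np.sqrt(np.diag(np.linalg.pinv(r.jac.T@r.jac))*.0015**2)
E
python3 - <<'E'
from fit import *
a=np.radians(26.9)
z=np.array([np.sin(.55)*np.cos(a),np.sin(.55)*np.sin(a),np.cos(.55)])
allq=[]
im,d,K,T=load('w1'); P=cloud(d,K,T)
m=((P>[.42,.15,.02])&(P<[.68,.42,.25])).all(2)
Q=P[m&(im[...,2].astype(int)-im[...,0]>40)&(P[...,2]>.03)]
c=np.median(Q,0); n=np.array([.42,.21,.88])
for _ in range(8):
    k=abs((Q-c)@n)<.005; c=Q[k].mean(0); n=np.linalg.svd(Q[k]-c)[2][2]; n*=np.sign(n[2])
print('board',k.sum(),c,np.arccos(n[2]),np.degrees(np.arctan2(n[1],n[0])),np.std((Q[k]-c)@n))
for tag in('w1','top0','scene0'):
    im,d,K,T=load(tag); P=cloud(d,K,T)
    dark=(im.max(2)<95)&(np.ptp(im,axis=2)<22)&(d>0)
    b=np.array([.512,.242,.05]); w=P-b; s=w@z; r=np.linalg.norm(w-s[...,None]*z,axis=2)
    k=dark&(s>.004)&(s<.13)&(r<.042)&((P-c)@n>.004)
    q=P[k]; x,med,sd=fit(q,np.r_[b,a,.55,0])
    print(tag,len(q),x.round(4),'med',med.round(4),sd.round(4))
E
```

```text
board 9150 [0.48823022 0.27752052 0.05560734] 0.4979046308909846 27.146728137286495 0.0008013092116497585
w1 1533 [ 5.191e-01  2.396e-01  5.110e-02  4.723e-01  5.456e-01 -4.000e-04] med 0.0004 [0.0001 0.0002 0.0001 0.0107 0.0016 0.006 ]
top0 163 [0.5179 0.2431 0.0496 0.6499 0.5193 0.0609] med 0.001 [0.0005 0.0005 0.0003 0.0449 0.0076 0.0269]
scene0 179 [ 0.5197  0.2411  0.0493  0.4553  0.558  -0.0124] med 0.0007 [0.0006 0.0004 0.0004 0.0218 0.0069 0.0134]
```

```bash
python3 - <<'E'
from fit import *
R=Ro.from_euler('ZY',[.4735,.546]).as_matrix(); b=np.array([.5191,.2398,.051]); z=R[:,2]
Rd=tool(z,R[:,1]); print(z, Rd)
goto_vec(Rd,b+.14*z); goto_vec(Rd,b+.0595*z)
E
```

```text
[0.46214137 0.23679054 0.85460845] [[-4.62141368e-01 -4.56003994e-01  7.60582483e-01]
 [-2.36790543e-01  8.89977729e-01  3.89704864e-01]
 [-8.54608445e-01  3.74206784e-18 -5.19272958e-01]]
shift mm [  0.5 -28.  -86.1] rotvec deg [-0.69 -0.15 -0.15]
shift mm [ -36.7  -47.  -154.9] rotvec deg [-0.69 -0.15 -0.15]
```

carry_out([
  [0, -14, -35, -0.3, 0, 0],
  [0, -28, -60, -0.7, -0.1, -0.1],
  [0, -28, -86, -0.7, -0.1, -0.1],
  [0, -28, -86, -0.7, -0.1, -0.1],
  [0, -28, -86, -0.7, -0.1, -0.1],
])

```text
time_s: 2.15
position: [0.5846, 0.2723, 0.1707]
tcp_rot: [[-0.462, -0.456, 0.761], [-0.238, 0.89, 0.389], [-0.854, -0.001, -0.52]]
force: [-0.1, 0.1, 1.1]
gripper_width: 0.085
```

```bash
python3 - <<'E'
from fit import *
R=Ro.from_euler('ZY',[.4735,.546]).as_matrix(); b=np.array([.5191,.2398,.051]); z=R[:,2]
grab('wrist','w2'); im,d,K,T=load('w2');P=cloud(d,K,T)
crop('w2','w2x',0,0,512,384,1.5)
dark=(im.max(2)<95)&(np.ptp(im,axis=2)<22)&(d>0)
w=P-b; s=w@z; r=np.linalg.norm(w-s[...,None]*z,axis=2)
k=dark&(s>.006)&(s<.13)&(r<.04)
x,med,sd=fit(P[k],np.r_[b,.4735,.546,0]);print(k.sum(),x.round(4),med,sd.round(4))
st=robot.read_state();print(st['q'].round(2),st['force'],st['time_s'])
R=Ro.from_euler('ZYX',x[3:]).as_matrix();Rd=tool(R[:,2],R[:,1])
goto_vec(Rd,x[:3]+.0595*R[:,2])
E
```

```text
2384 [ 0.5192  0.2396  0.0511  0.4821  0.5451 -0.0029] 0.0004089249668868516 [0.0001 0.0002 0.0001 0.0117 0.0013 0.006 ]
[-0.43  1.03 -0.14  0.97  0.09  1.7   1.5 ] [0.7244271  0.21761077 0.43832616] 2.2
shift mm [-38.5 -18.1 -68.7] rotvec deg [-0.05 -0.09  0.62]
```

View pics/w2x.png

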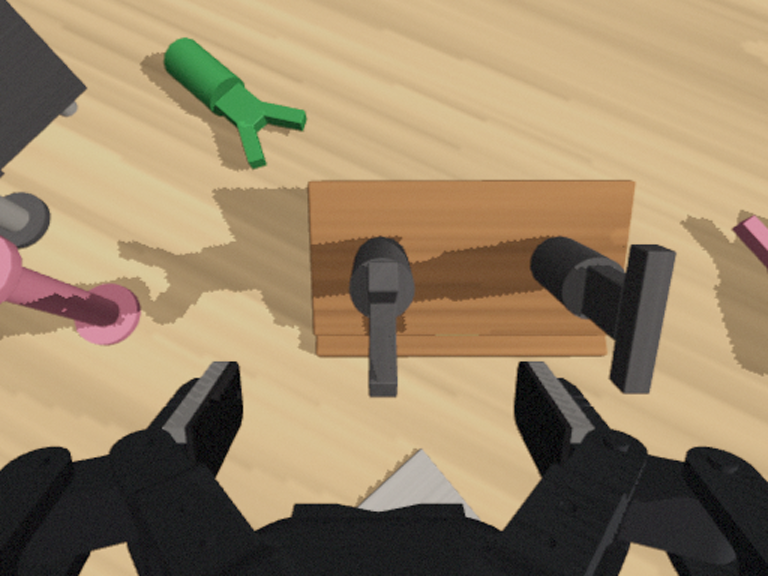

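The rest is centred between the fingers (383 vs 378) and the crosshead is well outside. Descending.

carry_out([
  [-8, -4, -14, 0, 0, 0],
  [-16, -8, -28, 0, 0, 0],
  [-24, -11, -43, 0, 0, 0.3],
  [-32, -15, -57, 0, 0, 0.3],
  [-38, -18, -68, 0, 0, 0.3],
  [-38, -18, -68, 0, 0, 0.3],
  [-38, -18, -68, 0, 0, 0.3],
])

```text
time_s: 3.08
position: [0.5473, 0.2533, 0.1012]
tcp_rot: [[-0.462, -0.459, 0.759], [-0.24, 0.889, 0.391], [-0.854, -0.001, -0.521]]
force: [0.8, 0.1, -0.3]
gripper_width: 0.0851
```

carry_out([
  [0, 0, 0, 0, 0, 0],
  [0, 0, 0, 0, 0, 0],
  [0, 0, 0, 0, 0, 0],
  [0, 0, 0, 0, 0, 0],
  [0, 0, 0, 0, 0, 0],
  [0, 0, 0, 0, 0, 0],
], hand=1, squeeze=50)

```text
time_s: 3.82
position: [0.5463, 0.2533, 0.1006]
tcp_rot: [[-0.464, -0.459, 0.758], [-0.24, 0.888, 0.391], [-0.853, -0.001, -0.522]]
force: [-0.8, 1.5, 1.0]
gripper_width: 0.011
```

```bash
python3 - <<'E'
from h import *
grab('wrist','w3'); crop('w3','w3x',0,0,512,384,1.5)
st=robot.read_state();print(st['q'].round(2),st['force'],st['wrist_torque'],st['gripper_width'],st['time_s'],st['position'])
E
```

```text
[-0.42  1.03 -0.14  1.18  0.1   1.49  1.49] [-0.21057855  1.63691762  0.12266669] [ 0.482943   -0.15085945 -0.25305246] 0.011325399990992597 3.875 [0.54633667 0.25333583 0.1005816 ]
```

View pics/w3x.png

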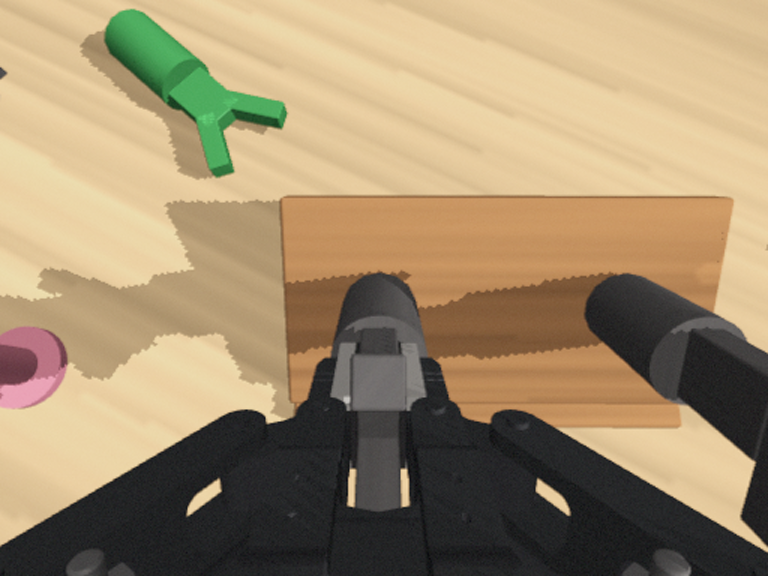

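The fingers hold the plate (opening 11 mm) with the sleeve still on its peg. Next I pull along the peg.

carry_out([
  [3, 1.5, 5, 0, 0, 0],
  [7, 3.5, 13, 0, 0, 0],
  [12, 6, 23, 0, 0, 0],
  [17, 8.5, 33, 0, 0, 0],
  [22, 11, 43, 0, 0, 0],
  [27, 14, 53, 0, 0, 0],
  [27, 14, 70, 0, 0, 0],
  [27, 14, 90, 0, 0, 0],
], squeeze=60)

```text
time_s: 4.88
position: [0.5735, 0.2667, 0.1916]
tcp_rot: [[-0.464, -0.459, 0.758], [-0.241, 0.888, 0.391], [-0.853, -0.002, -0.523]]
force: [-0.2, 0.3, -2.1]
gripper_width: 0.0109
```

```bash
python3 - <<'E'
from h import *
grab('scene','s1'); grab('top','t1'); crop('s1','s1x',150,80,370,245,3.5)
st=robot.read_state();print(st['q'].round(2),st['force'],st['wrist_torque'],st['gripper_width'],st['time_s'],st['position'])
E
```

```text
[-0.42  0.98 -0.14  1.    0.09  1.71  1.5 ] [ 0.41619236  0.54533018 -2.52269954] [ 4.36474597e-01 -7.47655946e-01 -6.71815377e-04] 0.011041469929444733 4.975 [0.57482618 0.26744245 0.1937321 ]
```

View pics/s1x.png

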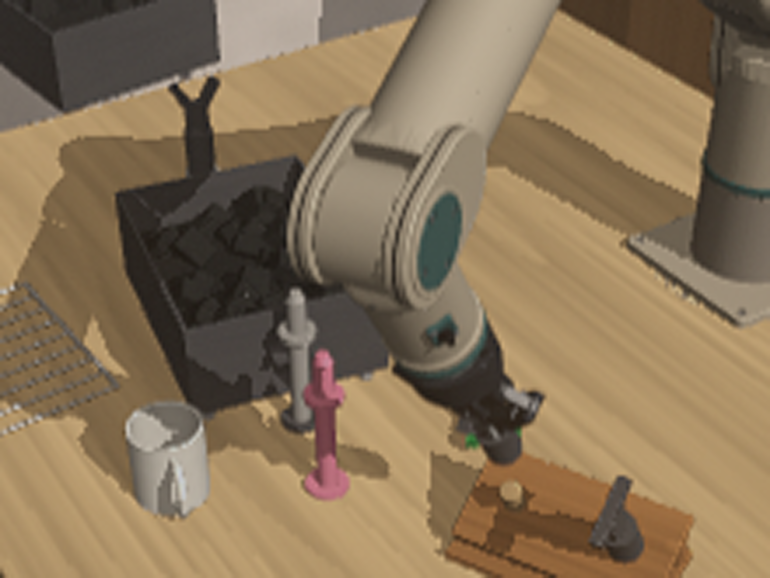

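View pics/t1.png

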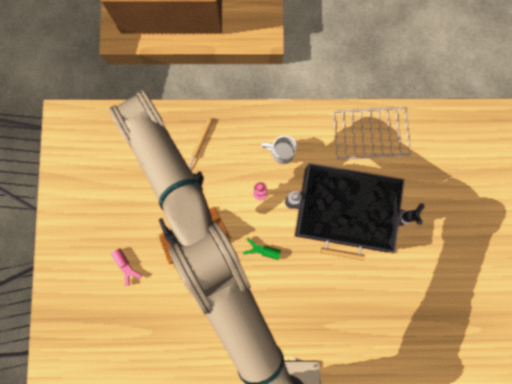

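The rest is clear of the peg and the peg is bare. Next: post positions and line direction.

```bash
python3 - <<'E'
from h import *
from scipy.optimize import least_squares
def cyl(Q,r,x0):
    f=lambda v:np.hypot(Q[:,0]-v[0],Q[:,1]-v[1])-r
    s=least_squares(f,x0,loss='soft_l1',f_scale=.002); return s.x,np.median(abs(f(s.x)))
res={}
for tag in('top0','scene0','s1'):
    im,d,K,T=load(tag);P=cloud(d,K,T)
    for nm,lo,hi,r,x0 in(('shaft',[.57,-.045,.126],[.63,.01,.156],.010,(.6,-.02)),('coll',[.57,-.045,.105],[.64,.015,.1165],.020,(.6,-.02)),('lowshaft',[.57,-.045,.03],[.64,.015,.1],.010,(.6,-.02)),('fitsl',[.51,-.39,.135],[.575,-.32,.172],.017,(.541,-.355)),('fplate',[.51,-.39,.178],[.575,-.32,.24],.0,(.541,-.355))):
        k=((P>lo)&(P<hi)).all(2)&(d>0); q=P[k]
        if r==0:
            c=q[:,:2].mean(0); _,S,V=np.linalg.svd(q[:,:2]-c); print(tag,nm,len(q),c.round(4),'dir',np.degrees(np.arctan2(V[0,1],V[0,0])).round(2),q[:,2].max())
        elif len(q)>8:
            x,m=cyl(q,r,x0); print(tag,nm,len(q),x.round(4),m.round(4),q[:,2].max().round(4))
    # post tip top
    k=((P>[.57,-.045,.158])&(P<[.63,.01,.175])).all(2); print('tip',k.sum(),P[k].mean(0).round(4),P[k].max(0)[2])
# image-based: axis pixel positions
crop('top0','tpost',270,175,320,225,12); crop('top0','tfit',390,190,440,240,12)
E
```

```text
top0 shaft 21 [ 0.5964 -0.0241] 0.0016 0.1556
top0 coll 19 [ 0.5973 -0.0286] 0.0038 0.1165
top0 lowshaft 68 [ 0.5841 -0.0304] 0.0036 0.0923
top0 fitsl 59 [ 0.5383 -0.3571] 0.0007 0.172
top0 fplate 147 [ 0.5398 -0.3541] dir 168.62 0.23904863770929574
tip 26 [ 0.5971 -0.0223  0.1627] 0.16786798568962924
scene0 shaft 47 [ 0.6013 -0.0227] 0.0016 0.1558
scene0 coll 29 [ 0.598  -0.0284] 0.0037 0.1165
scene0 lowshaft 145 [ 0.6051 -0.0253] 0.0033 0.1
scene0 fitsl 66 [ 0.5418 -0.3585] 0.0018 0.1719
scene0 fplate 106 [ 0.543  -0.3535] dir -6.56 0.23425150270573558
tip 13 [ 0.6034 -0.0204  0.1617] 0.165754925757008
s1 shaft 41 [ 0.6029 -0.023 ] 0.0008 0.1557
s1 coll 19 [ 0.602  -0.0274] 0.0028 0.1164
s1 lowshaft 141 [ 0.6045 -0.0256] 0.0036 0.0991
s1 fitsl 70 [ 0.543  -0.3596] 0.0015 0.1718
s1 fplate 106 [ 0.5431 -0.3528] dir -8.13 0.23491682800585278
tip 14 [ 0.605  -0.019   0.1624] 0.1668091808548391
```

View pics/tpost.png

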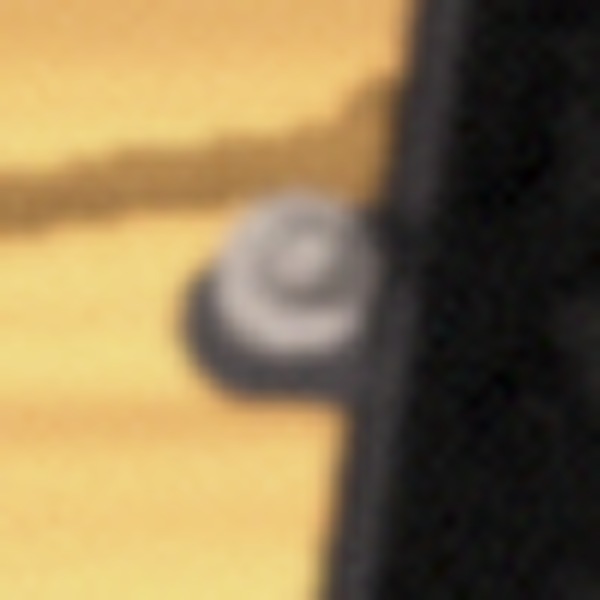

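View pics/tfit.png

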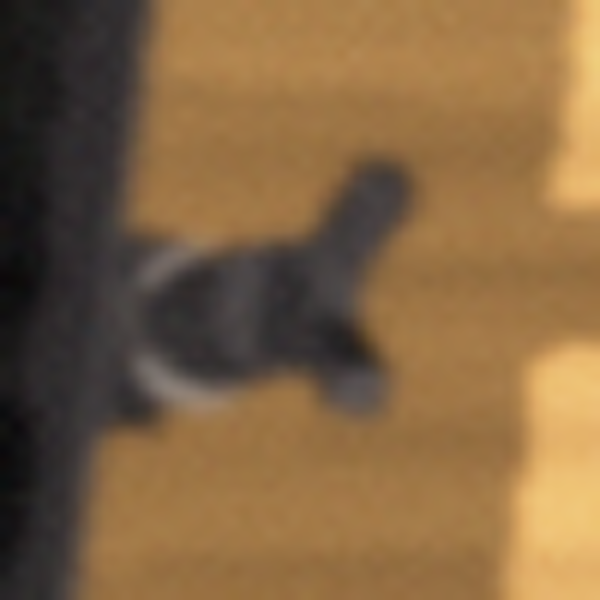

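```bash
python3 - <<'E'
from h import *
a=np.radians(80.1); Rd=tool([0,0,1],[np.cos(a),np.sin(a),0])
goto_vec(Rd,[.600,-.0225,.285])
E
```

```text
shift mm [  25.2 -289.9   91.3] rotvec deg [  4.88 -31.36 -36.25]
```

carry_out([
  [0, -5, 35, 0, 0, 0],
  [0, -15, 70, 1, -3, -3],
  [2, -35, 95, 1, -7, -8],
  [5, -65, 95, 2, -12, -13],
  [8, -100, 95, 3, -17, -19],
  [12, -140, 95, 3, -22, -25],
  [15, -180, 95, 4, -27, -31],
  [18, -215, 95, 4.9, -31.4, -36.2],
])

```text
time_s: 5.98
position: [0.5907, 0.0495, 0.2858]
tcp_rot: [[-0.002, 0.175, 0.985], [0.0, 0.985, -0.175], [-1.0, -0.0, -0.002]]
force: [0.6, 0.1, -2.7]
gripper_width: 0.0115
```

```bash
python3 - <<'E'
from h import *
a=np.radians(80.1); Rd=tool([0,0,1],[np.cos(a),np.sin(a),0])
goto_vec(Rd,[.600,-.0225,.285]); st=robot.read_state();print(st['q'].round(2),st['time_s'],st['gripper_width'])
E
```

```text
shift mm [  9.3 -72.   -0.8] rotvec deg [-0.02 -0.14  0.2 ]
[-0.14  0.49  0.01  1.61 -0.01  1.04  1.27] 5.975 0.01150358233024679
```

carry_out([
  [0, 0, 0, 0, 0, 0],
  [0, 0, 0, 0, 0, 0],
])

```text
time_s: 6.22
position: [0.5911, 0.0524, 0.2857]
tcp_rot: [[-0.005, 0.17, 0.985], [0.002, 0.985, -0.17], [-1.0, 0.001, -0.005]]
force: [0.8, 0.4, -2.5]
gripper_width: 0.011
```

```bash
python3 - <<'E'
from fit import *
im,d,K,T=grab('wrist','w4'); crop('w4','w4x',0,0,512,384,1.5)
P=cloud(d,K,T); st=robot.read_state(); print(st['position'],st['tcp_rot'].round(4).tolist())
for nm,lo,hi,r in(('shaft',[.57,-.05,.125],[.63,.01,.156],.010),('coll',[.57,-.05,.105],[.64,.015,.118],.020),('low',[.57,-.05,.03],[.64,.015,.1],.010)):
    k=((P>lo)&(P<hi)).all(2)&(d>0); q=P[k]
    if len(q)<9: continue
    f=lambda v:np.hypot(q[:,0]-v[0],q[:,1]-v[1])-r
    s=least_squares(f,(.6,-.0225),loss='soft_l1',f_scale=.001); print(nm,len(q),s.x.round(4),np.median(abs(s.fun)))
k=((P>[.57,-.05,.158])&(P<[.63,.01,.175])).all(2); print('tip',k.sum(),P[k].mean(0).round(4) if k.any() else '')
k=((P>[.57,-.05,.117])&(P<[.63,.01,.124])).all(2); print('collar z',k.sum(),np.median(P[k][:,2]))
# held rest fit
b=np.array(st['position'])-[0,0,.0595]
k=(im.max(2)<105)&(np.ptp(im,axis=2)<22)&(d>0)&((P>b-[.025,.025,-.002])&(P<b+[.025,.025,.055])).all(2)
print(k.sum())
x,med,sd=fit(P[k],np.r_[b,np.radians(-9.9),0,0]);print(x.round(4),med,sd.round(4), 'off tcp',(x[:3]-st['position']).round(4))
print(proj([[.6,-.0225,.165]],K,T))
E
```

```text
[0.59136307 0.05322718 0.28546047] [[-0.005, 0.1691, 0.9856], [0.0017, 0.9856, -0.1691], [-1.0, 0.0008, -0.0052]]
shaft 320 [ 0.599  -0.0275] 0.0015933097463954353
coll 127 [ 0.5898 -0.03  ] 0.0013283620403329172
low 774 [ 0.5855 -0.0334] 0.004013204384440855
tip 320 [ 0.599  -0.024   0.1631]
collar z 686 0.12055684571858713
1296
[ 5.9110e-01  5.2100e-02  2.2810e-01 -7.3205e+00  4.9000e-03  1.0000e-03] 0.00015523791228382391 [0.0001 0.0002 0.     0.     0.0049 0.0047] off tcp [-0.0002 -0.0011 -0.0574]
[[172.35871951 204.12847302]]
```

View pics/w4x.png

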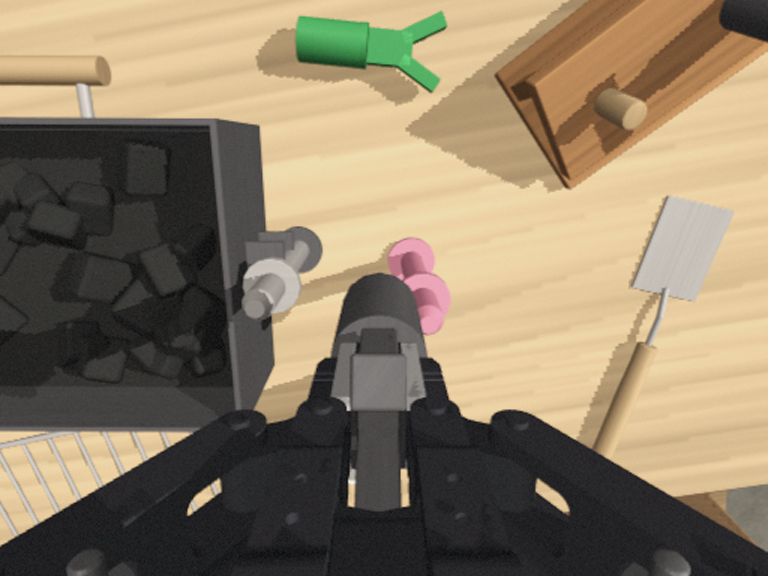

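```bash
python3 - <<'E'
from h import *
crop('w4','w4p',150,140,225,220,9)
im,d,K,T=load('w4')
I=cv2.imread('pics/w4p.png')
def draw(c,col):
    t=np.linspace(0,2*np.pi,60)
    for z,r in((.165,.006),(.157,.010),(.12,.020)):
        p=proj(np.c_[c[0]+r*np.cos(t),c[1]+r*np.sin(t),0*t+z],K,T); p=((p-[150,140]+.5)*9).astype(int)
        cv2.polylines(I,[p.reshape(-1,1,2)],True,col,1)
draw((.6,-.0225),(0,0,255)); draw((.599,-.025),(0,200,0))
cv2.imwrite('pics/w4q.png',I)
E
```

```text
(no output)
```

View pics/w4q.png

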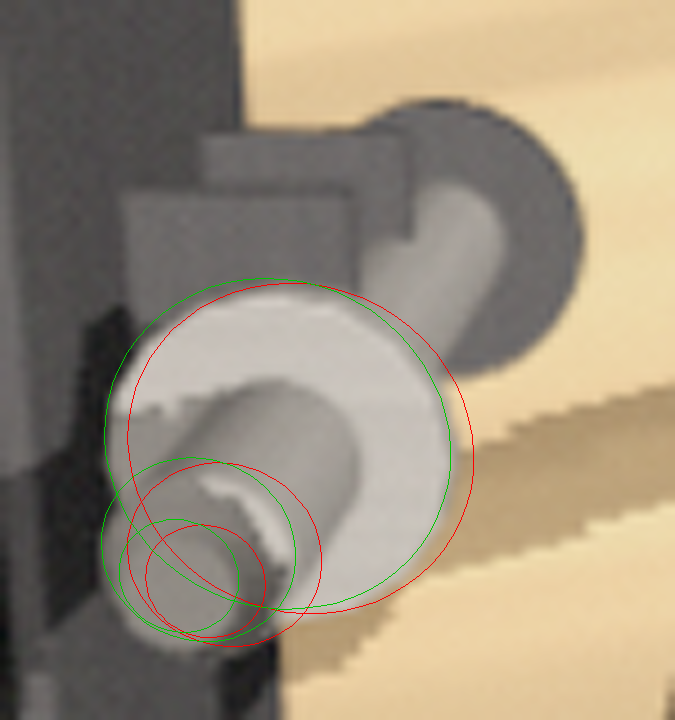

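Collar and tip outlines put the post at about (0.6003, -0.0247). I'll move over it and check again.

```bash
python3 - <<'E'
from h import *
a=np.radians(80.1); Rd=tool([0,0,1],[np.cos(a),np.sin(a),0])
goto_vec(Rd,[.6005,-.0245,.265]); st=robot.read_state();print(st['position'])
E
```

```text
shift mm [  9.1 -77.7 -20.5] rotvec deg [-0.1  -0.29 -0.17]
[0.59136307 0.05322718 0.28546047]
```

carry_out([
  [3, -20, 0, 0, 0, 0],
  [5, -40, 0, 0, 0, 0],
  [7, -58, 0, 0, 0, 0],
  [9, -70, -5, -0.1, -0.3, -0.2],
  [9, -77, -15, -0.1, -0.3, -0.2],
  [9, -77.5, -20, -0.1, -0.3, -0.2],
  [9, -77.5, -20, -0.1, -0.3, -0.2],
  [9, -77.5, -20, -0.1, -0.3, -0.2],
])

```text
time_s: 7.28
position: [0.6008, -0.0248, 0.2656]
tcp_rot: [[0.001, 0.173, 0.985], [-0.001, 0.985, -0.173], [-1.0, -0.0, 0.001]]
force: [0.5, 0.3, -2.0]
gripper_width: 0.0112
```

carry_out([
  [0, 0, 0, 0, 0, 0],
  [0, 0, 0, 0, 0, 0],
])

```text
time_s: 7.52
position: [0.6007, -0.0254, 0.2657]
tcp_rot: [[0.001, 0.174, 0.985], [-0.001, 0.985, -0.174], [-1.0, -0.001, 0.002]]
force: [-0.1, 1.2, -2.2]
gripper_width: 0.0113
```

```bash
python3 - <<'E'
from h import *
grab('wrist','w5');grab('scene','s5');grab('top','t5'); st=robot.read_state();print(st['position'],st['tcp_rot'].round(4).tolist(),st['force'],st['time_s'])
crop('w5','w5x',180,150,330,260,5); crop('s5','s5x',190,120,280,210,7)
E
```

```text
[ 0.60065156 -0.02560752  0.26556659] [[0.0012, 0.1743, 0.9847], [-0.0011, 0.9847, -0.1743], [-1.0, -0.0009, 0.0014]] [ 0.39002006  0.62507623 -3.54973866] 7.675
```

View pics/w5x.png

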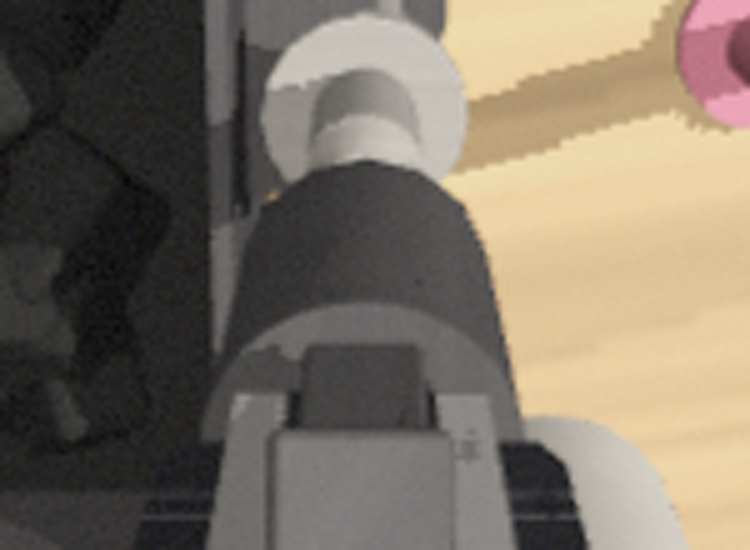

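View pics/s5x.png

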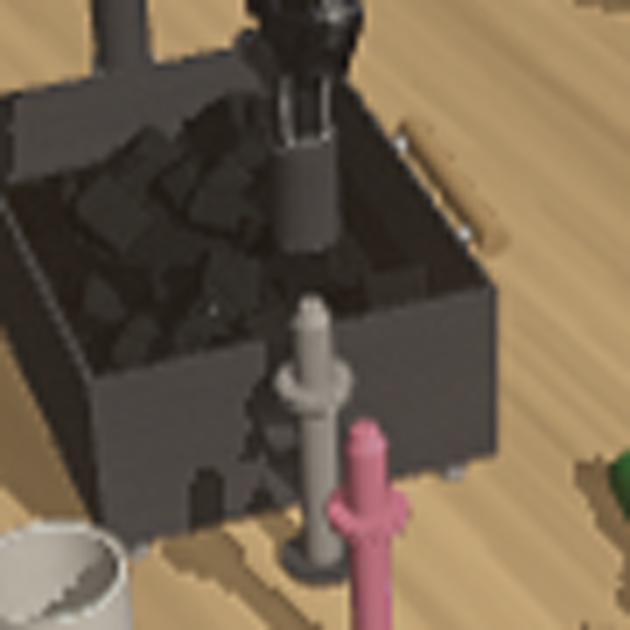

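```bash
cat > ov.py <<'E'
from h import *
def ov(tag,out,u0,v0,u1,v1,s,items):
    im,d,K,T=load(tag); I=cv2.resize(im[v0:v1,u0:u1],None,fx=s,fy=s,interpolation=cv2.INTER_CUBIC)
    t=np.linspace(0,2*np.pi,80)
    for (c,rz,col) in items:
        for r,z in rz:
            p=proj(np.c_[c[0]+r*np.cos(t),c[1]+r*np.sin(t),0*t+z],K,T); p=((p-[u0,v0]+.5)*s).astype(int)
            cv2.polylines(I,[p.reshape(-1,1,2)],True,col,1)
    cv2.imwrite(f'pics/{out}.png',I)
E
python3 - <<'E'
from ov import *
post=[(.02,.12),(.01,.12),(.01,.157),(.006,.165)]
st=robot.read_state();p=st['position']; zr=p[2]-.0595
its=[((.6005,-.0247),post,(0,0,255)),((p[0],p[1]),[(.017,zr),(.017,zr+.055)],(0,255,0))]
ov('w5','w5o',180,150,330,260,5,its); ov('s5','s5o',190,120,280,210,7,its)
E
```

```text
(no output)
```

View pics/w5o.png

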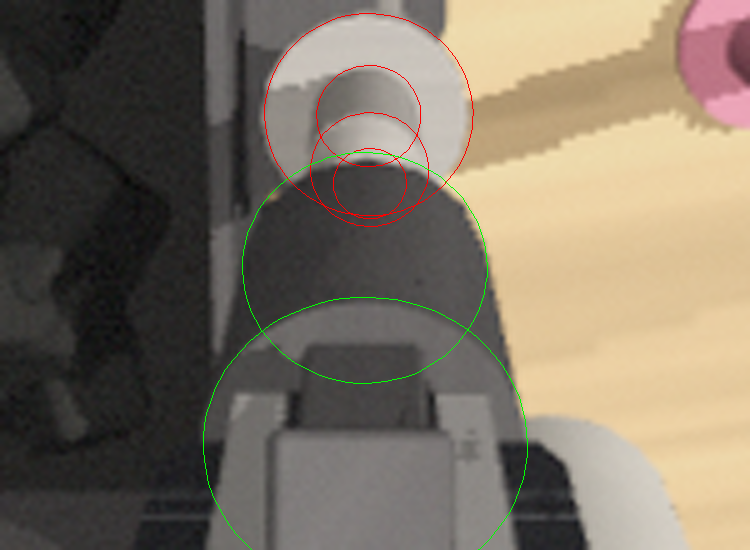

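View pics/s5o.png

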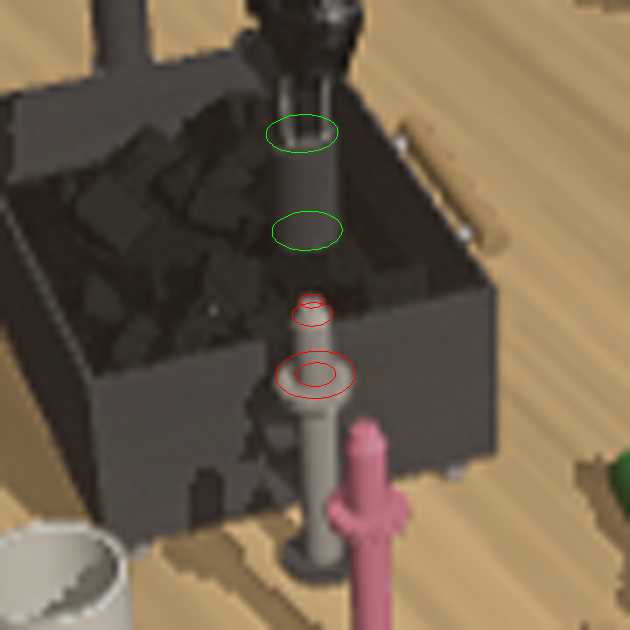

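```bash
python3 - <<'E'
from fit import *
im,d,K,T=load('w5');P=cloud(d,K,T); Mi=np.linalg.inv(np.array(robot.calibration('wrist')['mount']))
tcp=(T@Mi); p=tcp[:3,3]; print(p.round(4),tcp[:3,0].round(4))
b=p-[0,0,.0585]
k=(im.max(2)<125)&(np.ptp(im,axis=2)<22)&(d>0)&((P>b-[.03,.025,-.001])&(P<b+[.025,.025,.062])).all(2)
yaw=np.radians(-9.9)
f=lambda v: sdf((P[k]-v[:3])@Ro.from_euler('ZYX',[yaw,v[3],v[4]]).as_matrix())
r=least_squares(f,np.r_[b,0,0],loss='soft_l1',f_scale=.001,x_scale=[.01,.01,.01,.1,.1]); x=r.x
print(k.sum(),x.round(4),np.median(abs(r.fun)),'off',(x[:3]-p).round(4))
# collar & shaft in this view
k=((P>[.575,-.05,.117])&(P<[.625,.0,.124])).all(2); print('collar z',np.median(P[k][:,2]),k.sum())
from ov import *
R=Ro.from_euler('ZYX',[yaw,x[3],x[4]]).as_matrix(); c2=x[:3]+R[:,2]*.055
its=[((.6005,-.0254),[(.02,.12),(.01,.12),(.01,.157)],(0,0,255)),(x,[(.017,x[2])],(0,255,0)),(c2,[(.017,c2[2])],(0,255,0))]
ov('w5','w5o2',180,150,330,260,5,its)
E
```

```text
[ 0.6007 -0.0254  0.2657] [ 0.0015 -0.0011 -1.    ]
2155 [ 0.6012 -0.0258  0.2075 -0.0053  0.0028] 0.0001824146476207475 off [ 0.0004 -0.0004 -0.0582]
collar z 0.12052390539106178 737
```

View pics/w5o2.png

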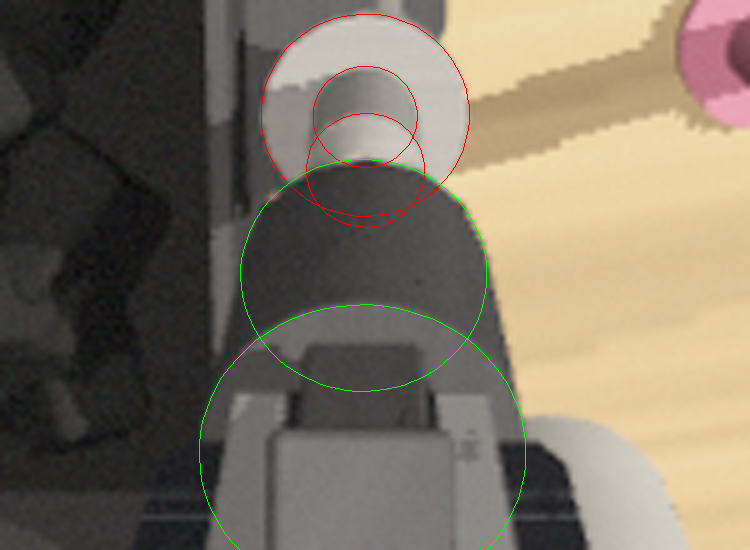

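Model overlay fits well: rim at (0.6012,-0.0258) against post (0.6005,-0.0253), within 1 mm. I'll nudge and lower.

carry_out([
  [-0.5, 0.5, -10, 0, 0, 0],
  [-0.5, 0.5, -20, 0, 0, 0],
  [-0.5, 0.5, -30, 0, 0, 0],
  [-0.5, 0.5, -38, 0, 0, 0],
  [-0.5, 0.5, -42, 0, 0, 0],
  [-0.5, 0.5, -46, 0, 0, 0],
  [-0.5, 0.5, -50, 0, 0, 0],
  [-0.5, 0.5, -50, 0, 0, 0],
])

```text
time_s: 8.68
position: [0.6, -0.0251, 0.2152]
tcp_rot: [[0.001, 0.174, 0.985], [-0.001, 0.985, -0.174], [-1.0, -0.001, 0.001]]
force: [-0.3, -0.3, -2.3]
gripper_width: 0.0116
```

carry_out([
  [0, 0, -4, 0, 0, 0],
  [0, 0, -8, 0, 0, 0],
  [0, 0, -13, 0, 0, 0],
  [0, 0, -18, 0, 0, 0],
  [0, 0, -23, 0, 0, 0],
  [0, 0, -28, 0, 0, 0],
  [0, 0, -31, 0, 0, 0],
  [0, 0, -31, 0, 0, 0],
])

```text
time_s: 9.68
position: [0.6, -0.0252, 0.1842]
tcp_rot: [[0.0, 0.174, 0.985], [-0.001, 0.985, -0.174], [-1.0, -0.001, 0.001]]
force: [-0.3, -0.7, -2.3]
gripper_width: 0.0107
```

carry_out([
  [0, 0, -2, 0, 0, 0],
  [0, 0, -4, 0, 0, 0],
  [0, 0, -5, 0, 0, 0],
  [0, 0, -6, 0, 0, 0],
  [0, 0, -6, 0, 0, 0],
])

```text
time_s: 10.3
position: [0.6002, -0.0251, 0.1789]
tcp_rot: [[0.001, 0.174, 0.985], [-0.001, 0.985, -0.174], [-1.0, -0.001, 0.002]]
force: [-1.1, 0.7, 1.4]
gripper_width: 0.0111
```

carry_out([
  [0, 0, -1, 0, 0, 0],
  [0, 0, -1, 0, 0, 0],
  [0, 0, -1, 0, 0, 0],
])

```text
time_s: 10.68
position: [0.6003, -0.0251, 0.1788]
tcp_rot: [[0.002, 0.174, 0.985], [-0.001, 0.985, -0.174], [-1.0, -0.001, 0.002]]
force: [-2.6, 0.8, 8.2]
gripper_width: 0.0112
```

```bash
python3 - <<'E'
from fit import *
from ov import *
grab('wrist','w6');grab('scene','s6'); st=robot.read_state();print(st['position'],st['force'],st['wrist_torque'],st['time_s'])
crop('w6','w6x',150,120,362,280,3.5); crop('s6','s6x',190,90,280,210,6)
im,d,K,T=load('w6');P=cloud(d,K,T);p=st['position']; b=p-[0,0,.0582]
k=(im.max(2)<125)&(np.ptp(im,axis=2)<22)&(d>0)&((P>b-[.03,.025,-.004])&(P<b+[.025,.025,.062])).all(2)
yaw=np.radians(-9.9)
f=lambda v: sdf((P[k]-v[:3])@Ro.from_euler('ZYX',[yaw,v[3],v[4]]).as_matrix())
r=least_squares(f,np.r_[b,0,0],loss='soft_l1',f_scale=.001,x_scale=[.01,.01,.01,.1,.1]); print(k.sum(),r.x.round(4))
E
```

```text
[ 0.60027671 -0.02509642  0.17879555] [-3.61770625  0.31751796  8.0389103 ] [0.05378174 0.81191031 0.01760849] 10.775
2313 [ 0.5997 -0.0273  0.1206  0.0082 -0.0388]
```

View pics/w6x.png

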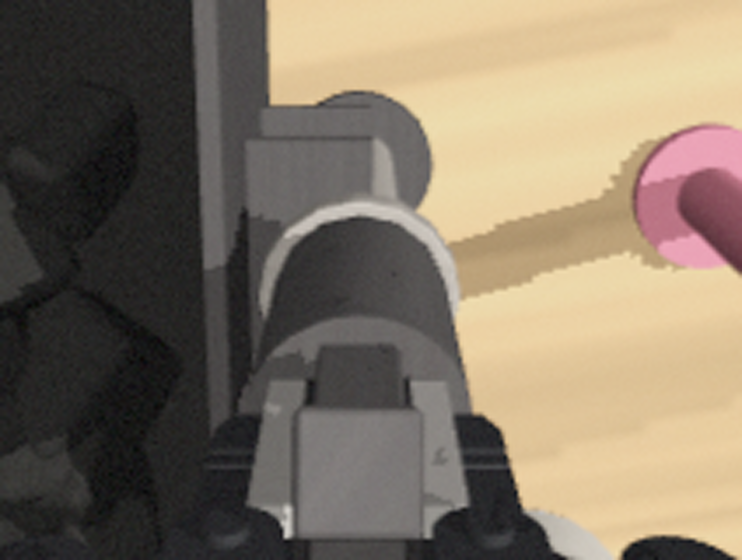

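View pics/s6x.png

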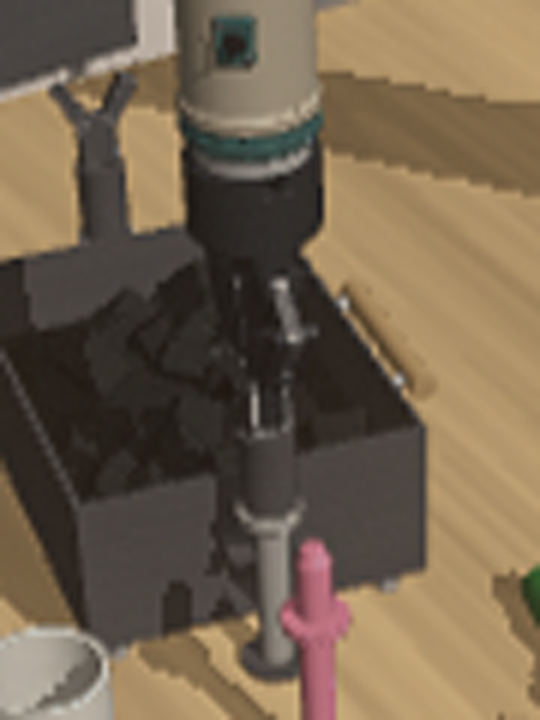

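Sleeve sits on the collar (rim fit z = 0.1206, the contact force rose to 8 N). I'll relieve the press, open and back straight up.

carry_out([
  [0, 0, 0.8, 0, 0, 0],
  [0, 0, 0.8, 0, 0, 0],
  [0, 0, 0.8, 0, 0, 0],
])

```text
time_s: 11.15
position: [0.6003, -0.0251, 0.1788]
tcp_rot: [[0.001, 0.174, 0.985], [-0.001, 0.985, -0.174], [-1.0, -0.001, 0.002]]
force: [-2.1, -0.1, 6.0]
gripper_width: 0.0115
```

carry_out([
  [0, 0, 0, 0, 0, 0],
  [0, 0, 0, 0, 0, 0],
  [0, 0, 0, 0, 0, 0],
  [0, 0, 0, 0, 0, 0],
  [0, 0, 0, 0, 0, 0],
], hand=-0.1)

```text
time_s: 11.78
position: [0.6001, -0.0252, 0.1782]
tcp_rot: [[0.001, 0.174, 0.985], [-0.001, 0.985, -0.174], [-1.0, -0.001, 0.001]]
force: [0.3, -0.1, 0.2]
gripper_width: 0.0468
```

```bash
python3 - <<'E'
from h import *
grab('wrist','w7'); crop('w7','w7x',100,100,412,334,2.4); st=robot.read_state();print(st['position'],st['force'],st['gripper_width'],st['time_s'])
E
```

```text
[ 0.60011554 -0.02517327  0.17822602] [ 0.43135071  0.46909081 -0.19121792] 0.04724023421844699 11.825
```

View pics/w7x.png

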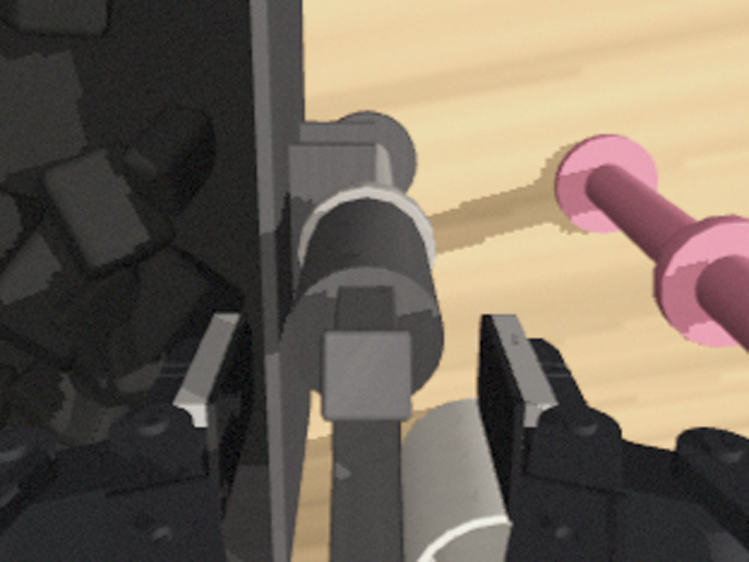

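Both pads are clear of the plate and the rest stands on the collar. Retreating upward.

carry_out([
  [0, 0, 5, 0, 0, 0],
  [0, 0, 20, 0, 0, 0],
  [0, 0, 40, 0, 0, 0],
  [0, 0, 65, 0, 0, 0],
  [0, 0, 95, 0, 0, 0],
  [0, 0, 130, 0, 0, 0],
  [-30, 30, 150, 0, 0, 0],
  [-60, 60, 160, 0, 0, 0],
])

```text
time_s: 12.82
position: [0.5402, 0.0354, 0.3407]
tcp_rot: [[0.005, 0.175, 0.984], [-0.0, 0.984, -0.175], [-1.0, 0.0, 0.005]]
force: [-0.3, 1.3, -0.0]
gripper_width: 0.0468
```

carry_out([
  [-40, 60, 0, 0, 0, 0],
  [-80, 120, 0, 0, 0, 0],
  [-110, 180, 0, 0, 0, 0],
  [-130, 240, 0, 0, 0, 0],
  [-150, 300, 0, 0, 0, 0],
  [-150, 300, 0, 0, 0, 0],
  [-150, 300, 0, 0, 0, 0],
])

```text
time_s: 13.7
position: [0.389, 0.337, 0.3392]
tcp_rot: [[0.002, 0.17, 0.985], [0.0, 0.985, -0.17], [-1.0, 0.001, 0.002]]
force: [0.0, -0.3, -0.2]
gripper_width: 0.0469
```

```bash
python3 - <<'E'
from fit import *
grab('scene','s8');grab('top','t8'); st=robot.read_state();print(st['position'],st['time_s'])
for tag in('t8','s8'):
    im,d,K,T=load(tag);P=cloud(d,K,T)
    for nm,b in(('rest',[.6005,-.025,.12]),('fitted',[.5415,-.358,.12])):
        b=np.array(b);k=((P>b-[.045,.045,-.004])&(P<b+[.045,.045,.13])).all(2)&(np.hypot(*(P-b)[...,:2].transpose(2,0,1))<.04)&(im.max(2)<125)&((np.hypot(*(P-b)[...,:2].transpose(2,0,1))<.022)|(P[...,2]>.19))&(P[...,2]>.135)
        x,m,sd=fit(P[k],np.r_[b,np.radians(-9.9),0,0]);print(tag,nm,k.sum(),x[:3].round(4),np.degrees(x[3:]).round(1),m.round(4),np.degrees(sd[3:]).round(1))
a=load('s8')[0][80:240,170:350];cv2.imwrite('pics/s8x.png',cv2.resize(a,None,fx=3.7,fy=3.7,interpolation=cv2.INTER_CUBIC))
crop('t8','t8x',150,150,450,280,2.6)
E
```

```text
[0.39071511 0.33376077 0.3388645 ] 13.8
t8 rest 158 [ 0.5984 -0.0221  0.1197] [-9.7  0.  -0.2] 0.0009 [1.2 0.5 0.6]
t8 fitted 245 [ 0.5386 -0.357   0.1197] [-11.   -0.1  -0.2] 0.0008 [0.9 0.3 0.3]
s8 rest 236 [ 0.6007 -0.0251  0.1186] [-7.3  1.  -1.5] 0.0012 [0.9 0.4 0.4]
s8 fitted 186 [ 0.5426 -0.3596  0.1205] [-6.7 -0.2 -1.8] 0.0016 [1.1 0.4 0.4]
```

View pics/s8x.png

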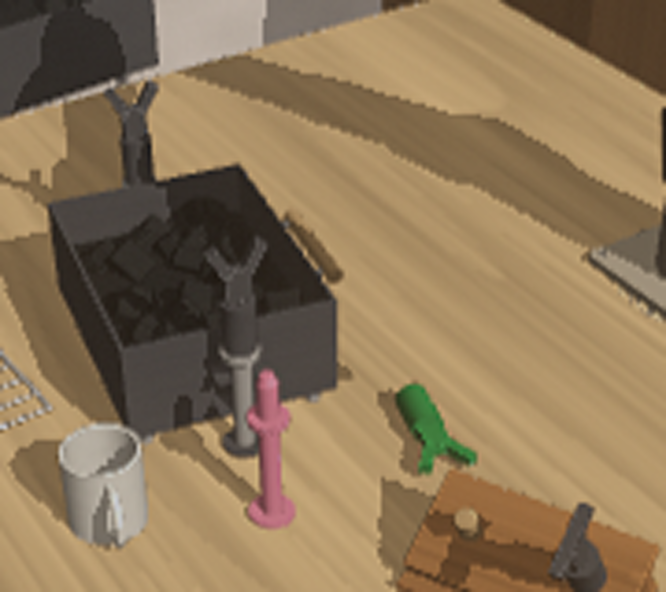

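View pics/t8x.png

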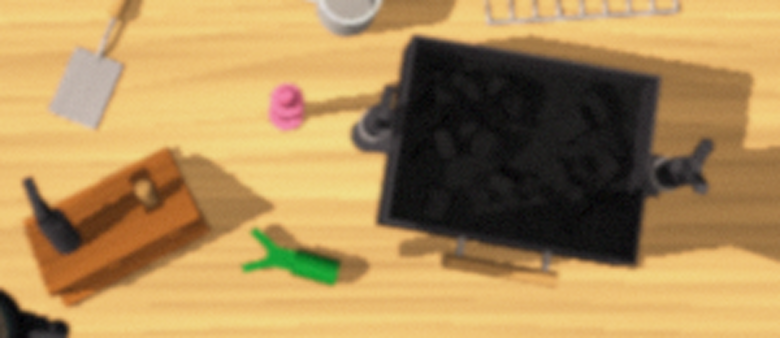

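```bash
python3 -c "
from station import robot
s=robot.read_state();print(abs(s['joint_vel']).max(),s['time_s']);print(robot.sign_off())"
```

```text
0.02154335920159571 13.8
the job is handed in; nothing more can be done
None
```

The forked rest is now fully home on the bare post, its fork in line with the fitted one. I kept hold of it until it was down, then let go, backed off and handed the job in at 13.8 s.

- **Seating:** the wrist view before release put the rim at z = 0.1206 m, against a collar face at 0.120 m. The force reading changed by about 10 N as it landed. After release, the two fixed cameras gave 0.1197 m and 0.1186 m.
- **Fork alignment:** the placed and fitted forks agree within about 1.3° in the top view and 0.6° in the scene view, which is about the fit's own uncertainty.
- **Disagreements:**
  - The two fixed cameras differ by 2–3 mm on where the rest stands, and their absolute fork angles differ by 2–4°; this is roughly calibration error.
  - The last wrist fit before release showed a tilt of about 2°, and the scene fit shows about 1–1.5°, while the top fit shows almost none.
- **Everything else:** in the last pictures the crosshead is still on its peg, and the mug, scraper and look-alikes appear where they started. I checked these by eye only.

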